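# Charge the grinding jar from the scoop

### The arm

A 6-joint arm with a two-finger parallel gripper is mounted at the origin on the work surface. World frame = base frame: x ahead of the robot, y to its left, z up, the work surface at z = 0. Lengths are in m, angles in rad, forces in N, time in s.
With the tool pointing down it reaches from about 0.375 to 0.9 m from the base axis. Payload 3.1 kg.
Tool frame: the origin (TCP) lies midway between the tips of the shut fingers; the grasp point (between the pads) lies 19 mm behind it (manip.hold_point_z is the distance from the TCP to the grasp point, in m); z points along the fingers, y is the line along which they close (so a half turn about z gives the same grasp; the last joint's range is limited). The gripper opens to 85 mm and grips with 20 to 120 N. Pads are 22 mm wide; open, the fingers measure 114 mm over their backs; the gripper's body (76 mm by 85 mm) begins 54 mm behind the grasp point. The pads swing forward as they close: fully open they stand 13 mm farther back than shut.
Start: joints at [1.004, 0.527, 1.433, -0, 1.181, -0.178], TCP at [0.237, 0.578, 0.231] pointing down, gripper open.
Joint ranges: [-3.08, 3.08], [-0.75, 2.2], [0.22, 2.44], [-1.43, 4.57], [0, 2.65], [-2.85, 2.85]. Speed limits (rad/s): [2.79, 2.79, 3.14, 3.14, 3.14, 3.14].

### API

Orientations are given as a unit quaternion [x, y, z, w].
In Python, from cell import sensors, snapshot, order, nets, manip gives the robot as it stands.
- The arm moves only by the tool jog_arm, never from a script. Its argument "increments" is a list of rows, each an object of numbers: "gripper": the opening, from 0 (shut) to 1 (fully open); "x", "y", "z": the shift along the tool's x, y, z in mm; "ax", "ay", "az": the turn, a rotation vector about the tool's x, y, z in degrees. In form: [{"gripper": .., "x": .., "y": .., "z": .., "ax": .., "ay": .., "az": ..}, ...]. A call has 1 to 20 rows; each row is the pose to reach, as a shift and turn from the pose commanded when the call began, along the tool's axes at that moment; what a row does not reach only later rows make up. A row lasts 1/12 s, in which the tool goes at most 41.7 mm and 7.16 degrees, less where a joint would pass 70% of its speed; a pose out of reach is approached as far as the arm can. A call with a gripper value outside its range is refused whole. The fingers move at their own pace and stop on an object; the grip force is fixed at half the most. Time passes only in rows, so rows that repeat a pose let the fingers close. It gives the time, the measured TCP pose, the force, the opening and the grip force at its end, in the units of the state.
- sensors.observe(): the state, without advancing time (a new reading comes with each control period).
- snapshot(name): name is "scene" or "side" or "wrist"; returns a dict with "pixels" (480x640x3 uint8, red, green, blue), "depth" (480x640 float32, m along the optical axis (not along the pixel's ray), 0 where there is no reading), "K" (3x3 intrinsics, pixels), "R" (3x3) and "t" (3): a world point X has camera coordinates R X + t. Camera axes: x right, y down, z forward; pixel columns grow to the right and rows downward; lengths in m; the calibration is good to about 2 mm. A picture is of the moment at which its call begins.
- order.job_done(): hands the job in; it is judged then, once.
Trained networks look in a picture, given as the dict that the camera call returned (one of the last four; its "shot" number tells which), for a name from the list of things; names that differ only in an ending like _2 or _b are one class to them, and where a whole thing is asked for, a point or a joint stands for the part that bears it (a point fixed in the world has none). Each returns a list of dicts, best first, with "p" (0 to 1); they miss things now and then, are a little off and sometimes report something else, mostly with a low value. They report only what shows in the picture. A call takes as long as a camera call.
- nets.boxes_of(picture, thing): "xy" ([column, row] in pixels, amid what is visible of it).
- nets.outline_of(picture, thing): "mask" (480x640 bool, what is visible of it) and "xy" ([column, row] in pixels, amid what is visible of it).
The state is a dict: "t": time; "joint_positions": joint angles; "dq": joint speeds; "joint_torque": joint torques, N m; "tool_pos": TCP position; "tcp_rot": TCP orientation; "force": force on the tool from outside, world axes, zero at the start; "torque": the same for the moment, N m; "width": finger opening in m; "grip_force": force on a finger pad.
Only numpy, scipy, OpenCV 4.12 (cv2) and the standard library are available. Lean on these libraries where they do the work, as an engineer would, in place of code of your own. Each camera call takes 0.05 s, during which the arm holds its last target. There are 200 camera calls.

### The job

On the sample-preparation bench, pick up the black scoop with the orange grip by that grip, carry it level with its two steel grinding balls, and bring its open lip over the mouth of the open, empty jar with the blue band, down to no more than about 3 cm above the jar's rim. Only then tip it so that both balls roll into the jar and none can bounce out. Afterwards stand the empty scoop level on a free patch of the bench and let go.

Things in the scene. Friction and masses are not known exactly. Their poses are not given: they have to be found in the camera images.
- scoop: Loose black plastic scoop with ORANGE grip (not the green one), 112 x 56 mm, walls 34. Origin under it, z up, +x to the open lip. Closed back at x -50, flat floor to x 0, then a 21 degree ramp up to the lip at x 50: balls stay in when level, all roll out at 50 degrees nose-down. Grip: upright block at x -56, y 0, 26 along x, 20 across y, z 48 to 96; pinch across y from above.
- scoop_lip (a point): Middle of the scoop's pouring lip, at (50, 0, 22) mm in the scoop's frame; its axes are the scoop's.
- jar: Target: open, empty round metal jar with a BLUE band, fixed to the bench. Origin at the centre of its underside on the bench, z up. Rim 50 mm high, outside 80 mm wide (94 at the foot), mouth 70 mm wide, inner floor 8 mm high. Beside it stand a jar with a yellow band full of brass balls and a lidded one with a red band, 73 mm high: keep above them.
- ball_a_center (a point): Centre of a loose bright steel ball of 16 mm diameter, 17 g, that starts on the flat floor of the orange-gripped scoop.
- ball_b_center (a point): Centre of the second, identical steel ball, beside the first.

How it is judged:
On the way:
1. the scoop, lifted, level and still holding both balls, has its lip over the jar's mouth and no more than 50 mm above its rim (horizontal distance between scoop_lip and jar below 0.045 m and z of scoop_lip in the frame of jar between 0.045 and 0.1 m and angle between scoop's own z axis and vertical below 0.3 rad and x of ball_a_center in the frame of scoop between -0.06 and 0.05 m and z of ball_a_center in the frame of scoop between 0 and 0.045 m and x of ball_b_center in the frame of scoop between -0.06 and 0.05 m and z of ball_b_center in the frame of scoop between 0 and 0.045 m), for 0.1 s.
At the end, for the whole second after the job is handed in: both steel balls lie inside the blue-banded jar, below its rim (centres within 35 mm of its axis), and the scoop stands still and released on the bench, upright within 10 degrees, its underside within 10 mm of the bench top (horizontal distance between each of ball_a_center, ball_b_center and jar below 0.035 m and z of ball_a_center in the frame of jar between 0 and 0.05 m and z of ball_b_center in the frame of jar between 0 and 0.05 m and angle between scoop's own z axis and vertical below 0.17 rad and height (world z) of scoop below 0.01 m and linear speed of scoop below 0.03 m/s); the robot touches nothing.
It fails at once if the scoop, with a ball still in it, is tipped more than 25 degrees while its lip is more than 60 mm above the jar's rim (angle between scoop's own z axis and vertical above 0.44 rad and z of scoop_lip in the frame of jar above 0.11 m and distance between any of ball_a_center, ball_b_center and scoop below 0.065 m).
It also fails if it takes over 54 s, if anything falls off the work surface, if the arm or the gripper's body presses on something with over 40 N, if the wrist force passes 120 N, or if a joint passes its speed limit or range.

## Working session

There is one attempt and no reset: what is moved stays moved. The work goes in short steps, Python scripts to look and compute and a tool call to move; the robot and the scene stay as the last step left them, time stands still between calls to the robot, and variables do not carry over. Pictures are saved under pics/ and viewed, at most 10 in all, crops included, and the job is handed in when it is done.

Besides the shell and the picture viewer there is one more tool, called after "Emit:" as name([rows], argument=value, ...), one row to a line, values as JSON. jog_arm: Moves the arm, as the interface text tells. Its arguments: {"type":"object","properties":{"increments":{"type":"array"}},"required":["increments"]}

```bash
mkdir -p pics; cat > h.py <<'E'
import numpy as np, cv2
from cell import sensors, snapshot, order, nets, manip
def cloud(s):
    d=s["depth"]; v,u=np.mgrid[:480,:640]
    K=s["K"]; c=np.stack([(u-K[0,2])*d/K[0,0],(v-K[1,2])*d/K[1,1],d],-1)
    return (c-s["t"])@s["R"]   # R^T (c-t)
def save(s,n): cv2.imwrite("pics/"+n,s["pixels"][:,:,::-1])
E
python3 - <<'E'
from h import *
print(sensors.observe()); print(manip.hold_point_z)
for n in ["scene","side"]:
    s=snapshot(n); save(s,n+"0.png"); P=cloud(s)
    for th in ["scoop","jar","ball_a_center"]:
        for r in nets.outline_of(s,th)[:4]:
            m=r["mask"]&(s["depth"]>0); q=P[m]
            if len(q): print(n,th,round(r["p"],2),np.round(r["xy"]),m.sum(),np.round(np.median(q,0),3),np.round(np.percentile(q,2,0),3),np.round(np.percentile(q,98,0),3))
E
```

```text
{'t': 0.0, 'joint_positions': array([ 1.00350096e+00,  5.28474527e-01,  1.43390862e+00,  1.97845286e-05,
        1.18138244e+00, -1.78478399e-01]), 'dq': array([ 9.39950294e-04, -1.33021754e-03, -1.40051108e-03, -9.37283786e-05,
       -1.72357304e-03, -1.56689022e-03]), 'joint_torque': array([-6.21347317e-04, -4.42354918e+01, -1.78025240e+01, -4.12752524e-04,
        8.38920416e-03,  1.23966655e-05]), 'tool_pos': array([0.23649906, 0.57775547, 0.23032647]), 'tcp_rot': array([ 1.93189775e-01,  9.81160808e-01, -1.00847060e-03, -4.04324244e-04]), 'force': array([ 0.89525215, -0.53955703,  0.02015098]), 'torque': array([ 0.02528004, -0.01443888, -0.02605513]), 'grip_force': 0.0, 'width': 0.08555621927270132}
0.0187
scene scoop 0.73 [498. 402.] 3603 [0.54  0.305 0.018] [0.497 0.27  0.001] [0.602 0.349 0.096]
scene jar 0.89 [241. 243.] 2269 [ 0.566 -0.183  0.023] [ 0.53  -0.219  0.005] [ 0.607 -0.141  0.051]
side scoop 0.62 [300. 132.] 1496 [0.541 0.288 0.024] [0.491 0.266 0.001] [0.602 0.351 0.096]
side jar 0.66 [344. 331.] 3093 [ 0.566 -0.183  0.014] [ 0.524 -0.227  0.001] [ 0.607 -0.147  0.051]
```

View pics/scene0.png

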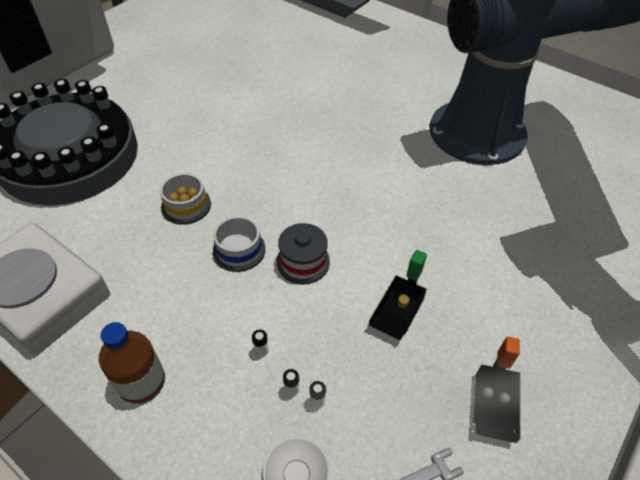

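View pics/side0.png

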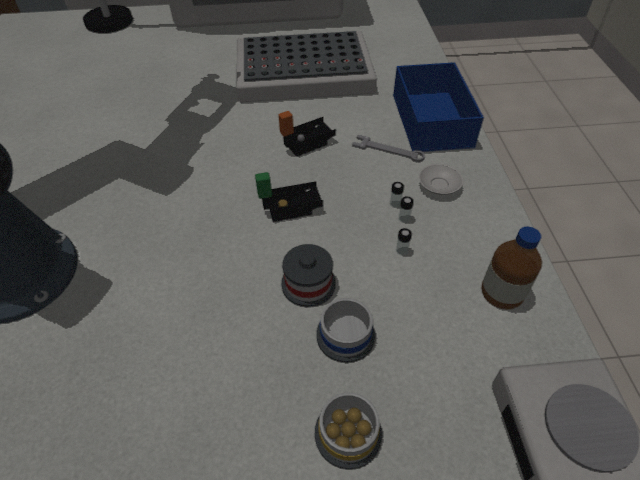

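The scene picture shows the orange scoop at (500,400) with both balls at (488,392) and (505,398). The blue jar is at (240,243), with the red one at (303,250) and the yellow one at (185,198); the side picture agrees. Next I'll refine the poses.

```bash
cat >> h.py <<'E'
def scoop_pose(s,center=None,m=None,P=None):
    """yaw & origin from orange grip points and the scoop's outline"""
    P=cloud(s) if P is None else P
    hsv=cv2.cvtColor(s["pixels"],cv2.COLOR_RGB2HSV)
    o=(hsv[...,0]<14)&(hsv[...,1]>150)&(hsv[...,2]>90)&(s["depth"]>0)
    return P[o]
E
python3 - <<'E'
from h import *
allb=[];allo=[]
for n in ["scene","side"]:
    s=snapshot(n); P=cloud(s)
    j=nets.outline_of(s,"jar")[0]["mask"]&(s["depth"]>0)
    q=P[j]; q=q[(q[:,2]>.046)&(q[:,2]<.056)]
    A=np.c_[2*q[:,:2],np.ones(len(q))]; c=np.linalg.lstsq(A,(q[:,:2]**2).sum(1),rcond=None)[0]
    print(n,"jar",c[:2],"r",np.sqrt(c[2]+c[0]**2+c[1]**2),len(q))
    m=nets.outline_of(s,"scoop")[0]["mask"]&(s["depth"]>0)
    m=cv2.erode(m.astype(np.uint8),np.ones((2,2)))>0
    b=P[m]; b=b[(b[:,2]<.04)&(b[:,2]>.004)]
    o=scoop_pose(s); o=o[np.linalg.norm(o[:,:2]-[.54,.3],axis=1)<.12]
    top=o[o[:,2]>.09]
    print("grip top",len(top),top.mean(0),cv2.minAreaRect(top[:,:2].astype(np.float32)*1000), "zr",o[:,2].min(),o[:,2].max())
    print("body",cv2.minAreaRect(b[:,:2].astype(np.float32)*1000),b.mean(0))
    allb.append(b);allo.append(top)
b=np.vstack(allb);t=np.vstack(allo)
print("all",cv2.minAreaRect(b[:,:2].astype(np.float32)*1000),cv2.minAreaRect(t[:,:2].astype(np.float32)*1000))
E
```

```text
scene jar [ 0.56633251 -0.18271608] r 0.03727724974099416 388
grip top 211 [0.50374287 0.28544767 0.09559793] ((502.7041015625, 284.67498779296875), (26.71238136291504, 17.210670471191406), 23.140626907348633) zr 0.09150079641090174 0.0991163487347842
body ((550.0245971679688, 307.99371337890625), (109.33989715576172, 57.465965270996094), 24.209794998168945) [0.55439321 0.31234605 0.01908025]Traceback (most recent call last):
  File "<stdin>", line 5, in <module>
IndexError: list index out of range
```

```bash
python3 - <<'E'
from h import *
s=snapshot("scene"); P=cloud(s)
for n,(u,v) in dict(redknob=(303,234),yellowL=(163,188),yellowR=(206,188),brass=(183,193),green=(417,260),vial=(260,338),bottle=(114,333)).items(): print(n,np.round(P[v,u],3))
s=snapshot("side"); P=cloud(s); 
d=P[(s["depth"]>0)]; k=(d[:,2]>.045)&(d[:,2]<.056)&(np.hypot(d[:,0]-.566,d[:,1]+.183)<.045); q=d[k]
A=np.c_[2*q[:,:2],np.ones(len(q))]; c=np.linalg.lstsq(A,(q[:,:2]**2).sum(1),rcond=None)[0]
print("side jar",c[:2],np.sqrt(c[2]+c[0]**2+c[1]**2),len(q))
o=scoop_pose(s); o=o[np.linalg.norm(o[:,:2]-[.54,.3],axis=1)<.12]; top=o[o[:,2]>.09]
print(cv2.minAreaRect(top[:,:2].astype(np.float32)*1000),len(top))
k=(d[:,2]>.006)&(d[:,2]<.04)&(np.hypot(d[:,0]-.55,d[:,1]-.308)<.07)
print(cv2.minAreaRect(d[k][:,:2].astype(np.float32)*1000))
from scipy.spatial.transform import Rotation as R
st=sensors.observe(); T=R.from_quat(st["tcp_rot"])
g=np.array([.5035,.285,.056])
print("shift mm",T.inv().apply(g-st["tool_pos"])*1000, T.as_matrix())
E
```

```text
redknob [ 0.511 -0.08   0.073]
yellowL [ 0.568 -0.366  0.048]
yellowR [ 0.491 -0.342  0.002]
brass [ 0.541 -0.348  0.024]
green [0.457 0.104 0.095]
vial [ 0.693 -0.017  0.049]
bottle [ 0.84  -0.126  0.151]
side jar [ 0.56526083 -0.18429433] 0.03734548404281135 558
((500.6151428222656, 285.5195617675781), (21.67204475402832, 17.163494110107422), 20.908876419067383) 53
((547.7506713867188, 307.456298828125), (113.86583709716797, 62.70040512084961), 24.63996696472168)
shift mm [-357.92897952 -170.40142606  175.33944902] [[-9.25377394e-01  3.79047067e-01  4.17633642e-06]
 [ 3.79047067e-01  9.25377393e-01  2.46738563e-05]
 [ 5.48786555e-06  2.44156569e-05 -1.00000000e+00]]
```

Emit:
jog_arm([
  {"gripper":1,"x":-358,"y":-170,"z":70,"az":-46.3},
  {"gripper":1,"x":-358,"y":-170,"z":70,"az":-46.3},
  {"gripper":1,"x":-358,"y":-170,"z":70,"az":-46.3},
  {"gripper":1,"x":-358,"y":-170,"z":70,"az":-46.3},
  {"gripper":1,"x":-358,"y":-170,"z":70,"az":-46.3},
  {"gripper":1,"x":-358,"y":-170,"z":70,"az":-46.3},
  {"gripper":1,"x":-358,"y":-170,"z":70,"az":-46.3},
  {"gripper":1,"x":-358,"y":-170,"z":70,"az":-46.3},
  {"gripper":1,"x":-358,"y":-170,"z":70,"az":-46.3},
  {"gripper":1,"x":-358,"y":-170,"z":70,"az":-46.3},
  {"gripper":1,"x":-358,"y":-170,"z":70,"az":-46.3},
  {"gripper":1,"x":-358,"y":-170,"z":70,"az":-46.3},
  {"gripper":1,"x":-358,"y":-170,"z":70,"az":-46.3},
  {"gripper":1,"x":-358,"y":-170,"z":70,"az":-46.3},
  {"gripper":1,"x":-358,"y":-170,"z":70,"az":-46.3},
  {"gripper":1,"x":-358,"y":-170,"z":70,"az":-46.3},
])

```text
invalid input at $.increments[0]: expected keys gripper, x, y, z, ax, ay, az
```

```bash
python3 - <<'E'
from h import *
from scipy.spatial.transform import Rotation as R
s=snapshot("wrist"); save(s,"w1.png"); P=cloud(s); o=scoop_pose(s); top=o[o[:,2]>.09]
print(len(o),len(top)); print(cv2.minAreaRect(top[:,:2].astype(np.float32)*1000))
d=P[s["depth"]>0];k=(d[:,2]>.006)&(d[:,2]<.045)&(np.hypot(d[:,0]-.55,d[:,1]-.308)<.07)
print(cv2.minAreaRect(d[k][:,:2].astype(np.float32)*1000))
st=sensors.observe(); T=R.from_quat(st["tcp_rot"]).as_matrix()
print(st["tool_pos"],st["joint_positions"],np.degrees(np.arctan2(T[1,1],T[0,1])))
for r in nets.outline_of(s,"ball_a_center"): print(r["p"],r["xy"],np.median(P[r["mask"]],0))
E
```

```text
87 0
((0.0, 0.0), (0.0, 0.0), 0.0)
((0.0, 0.0), (0.0, 0.0), 0.0)
[0.23690416 0.57835683 0.23136212] [ 1.00347462e+00  5.27429788e-01  1.43267324e+00  1.14229936e-05
  1.18139739e+00 -1.78544457e-01] 67.7244556948264
```

View pics/w1.png

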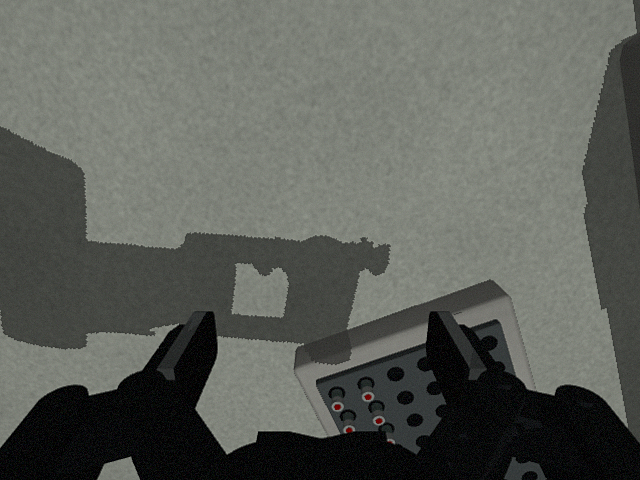

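The move was refused because every row needs all seven keys, so the arm has not moved. The wrist view shows only bench and the vial rack. I'll repeat it with every key.

Emit:
jog_arm([
  {"gripper":1,"x":-358,"y":-170,"z":70,"ax":0,"ay":0,"az":-46.3},
  {"gripper":1,"x":-358,"y":-170,"z":70,"ax":0,"ay":0,"az":-46.3},
  {"gripper":1,"x":-358,"y":-170,"z":70,"ax":0,"ay":0,"az":-46.3},
  {"gripper":1,"x":-358,"y":-170,"z":70,"ax":0,"ay":0,"az":-46.3},
  {"gripper":1,"x":-358,"y":-170,"z":70,"ax":0,"ay":0,"az":-46.3},
  {"gripper":1,"x":-358,"y":-170,"z":70,"ax":0,"ay":0,"az":-46.3},
  {"gripper":1,"x":-358,"y":-170,"z":70,"ax":0,"ay":0,"az":-46.3},
  {"gripper":1,"x":-358,"y":-170,"z":70,"ax":0,"ay":0,"az":-46.3},
  {"gripper":1,"x":-358,"y":-170,"z":70,"ax":0,"ay":0,"az":-46.3},
  {"gripper":1,"x":-358,"y":-170,"z":70,"ax":0,"ay":0,"az":-46.3},
  {"gripper":1,"x":-358,"y":-170,"z":70,"ax":0,"ay":0,"az":-46.3},
  {"gripper":1,"x":-358,"y":-170,"z":70,"ax":0,"ay":0,"az":-46.3},
  {"gripper":1,"x":-358,"y":-170,"z":70,"ax":0,"ay":0,"az":-46.3},
  {"gripper":1,"x":-358,"y":-170,"z":70,"ax":0,"ay":0,"az":-46.3},
  {"gripper":1,"x":-358,"y":-170,"z":70,"ax":0,"ay":0,"az":-46.3},
  {"gripper":1,"x":-358,"y":-170,"z":70,"ax":0,"ay":0,"az":-46.3},
])

```text
t: 2.18
tool_pos: [0.5027, 0.2866, 0.1617]
tcp_rot: [-0.209, 0.978, 0.0, 0.0]
force: [-0.0, 1.0, 0.2]
width: 0.0855
grip_force: 0.0
```

```bash
python3 - <<'E'
from h import *
from scipy.spatial.transform import Rotation as R
s=snapshot("wrist"); save(s,"w2.png"); P=cloud(s); o=scoop_pose(s); top=o[o[:,2]>.09]
print(len(o),len(top)); 
if len(top): print(cv2.minAreaRect(top[:,:2].astype(np.float32)*1000))
d=P[s["depth"]>0];k=(d[:,2]>.006)&(d[:,2]<.045)&(np.hypot(d[:,0]-.55,d[:,1]-.308)<.07)
print(cv2.minAreaRect(d[k][:,:2].astype(np.float32)*1000))
st=sensors.observe(); T=R.from_quat(st["tcp_rot"]).as_matrix()
print(st["tool_pos"],st["joint_positions"],np.degrees(np.arctan2(T[1,1],T[0,1])))
for r in nets.outline_of(s,"ball_a_center"): print(r["p"],r["xy"],np.median(P[r["mask"]],0))
E
```

```text
185 61
((493.90155029296875, 291.0839538574219), (19.555591583251953, 6.1674723625183105), 25.327842712402344)
((544.8585815429688, 307.56512451171875), (113.33625793457031, 56.13676071166992), 24.737730026245117)
[0.50285895 0.28650703 0.16164358] [ 3.24855351e-01  5.54456790e-01  1.61798252e+00  9.59926332e-05
  9.68843768e-01 -1.66751155e+00] 114.15110169781767
```

View pics/w2.png

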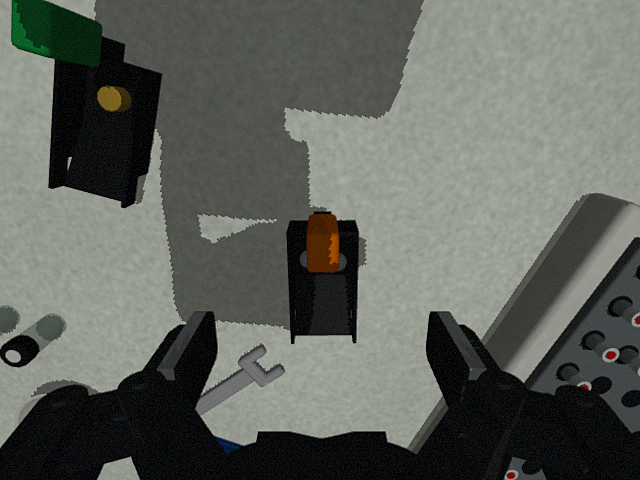

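The wrist view shows the grip at (323,242), centred between the fingers and in line with them, with the balls behind it. I'll refine the grip centre with a looser colour threshold.

```bash
python3 - <<'E'
from h import *
from scipy.spatial.transform import Rotation as R
st=sensors.observe(); T=R.from_quat(st["tcp_rot"])
for n in ["wrist","scene","side"]:
    s=snapshot(n); P=cloud(s); hsv=cv2.cvtColor(s["pixels"],cv2.COLOR_RGB2HSV)
    o=(hsv[...,0]<18)&(hsv[...,1]>130)&(hsv[...,2]>40)&(s["depth"]>0)
    q=P[o]; q=q[(np.hypot(q[:,0]-.503,q[:,1]-.285)<.03)&(q[:,2]>.045)]; t=q[q[:,2]>.091]
    L=T.inv().apply(q-st["tool_pos"])*1000; Lt=T.inv().apply(t-st["tool_pos"])*1000
    print(n,len(q),len(t)); 
    if len(t): print(" tool-frame all lo/hi",np.percentile(L,2,0).round(1),np.percentile(L,98,0).round(1)," top",np.percentile(Lt,2,0).round(1),np.percentile(Lt,98,0).round(1))
E
```

```text
wrist 1792 1320
 tool-frame all lo/hi [-7.9 -7.6 63.8] [ 16.6  11.2 105.2]  top [-8.1 -7.5 63.7] [16.4 11.3 69. ]
scene 488 221
 tool-frame all lo/hi [-12.7 -10.   63.9] [ 10.8   6.9 108.6]  top [-12.2  -9.6  63.7] [11.2  7.  69.9]
side 280 84
 tool-frame all lo/hi [ -9.6 -11.5  64.2] [ 14.3   6.7 109.3]  top [ -7.6 -11.4  63.4] [13.7  8.2 70.4]
```

Emit:
jog_arm([
  {"gripper":1,"x":2,"y":0,"z":40,"ax":0,"ay":0,"az":0},
  {"gripper":1,"x":2,"y":0,"z":70,"ax":0,"ay":0,"az":0},
  {"gripper":1,"x":2,"y":0,"z":90,"ax":0,"ay":0,"az":0},
  {"gripper":1,"x":2,"y":0,"z":105,"ax":0,"ay":0,"az":0},
  {"gripper":1,"x":2,"y":0,"z":105,"ax":0,"ay":0,"az":0},
  {"gripper":1,"x":2,"y":0,"z":105,"ax":0,"ay":0,"az":0},
  {"gripper":0.5,"x":2,"y":0,"z":105,"ax":0,"ay":0,"az":0},
  {"gripper":0.3,"x":2,"y":0,"z":105,"ax":0,"ay":0,"az":0},
  {"gripper":0.2,"x":2,"y":0,"z":105,"ax":0,"ay":0,"az":0},
  {"gripper":0,"x":2,"y":0,"z":105,"ax":0,"ay":0,"az":0},
  {"gripper":0,"x":2,"y":0,"z":105,"ax":0,"ay":0,"az":0},
  {"gripper":0,"x":2,"y":0,"z":105,"ax":0,"ay":0,"az":0},
  {"gripper":0,"x":2,"y":0,"z":105,"ax":0,"ay":0,"az":0},
  {"gripper":0,"x":2,"y":0,"z":105,"ax":0,"ay":0,"az":0},
  {"gripper":0,"x":2,"y":0,"z":105,"ax":0,"ay":0,"az":0},
  {"gripper":0,"x":2,"y":0,"z":105,"ax":0,"ay":0,"az":0},
])

```text
t: 3.77
tool_pos: [0.502, 0.2847, 0.0568]
tcp_rot: [-0.208, 0.978, 0.0, 0.0]
force: [-0.9, 1.0, 5.8]
width: 0.0193
grip_force: 61.3
```

Emit:
jog_arm([
  {"gripper":0,"x":0,"y":0,"z":-3,"ax":0,"ay":0,"az":0},
  {"gripper":0,"x":0,"y":0,"z":-8,"ax":0,"ay":0,"az":0},
  {"gripper":0,"x":0,"y":0,"z":-16,"ax":0,"ay":0,"az":0},
  {"gripper":0,"x":0,"y":0,"z":-26,"ax":0,"ay":0,"az":0},
  {"gripper":0,"x":0,"y":0,"z":-38,"ax":0,"ay":0,"az":0},
  {"gripper":0,"x":0,"y":0,"z":-50,"ax":0,"ay":0,"az":0},
  {"gripper":0,"x":0,"y":0,"z":-62,"ax":0,"ay":0,"az":0},
  {"gripper":0,"x":0,"y":0,"z":-74,"ax":0,"ay":0,"az":0},
  {"gripper":0,"x":0,"y":0,"z":-86,"ax":0,"ay":0,"az":0},
  {"gripper":0,"x":0,"y":0,"z":-98,"ax":0,"ay":0,"az":0},
  {"gripper":0,"x":0,"y":0,"z":-108,"ax":0,"ay":0,"az":0},
  {"gripper":0,"x":0,"y":0,"z":-116,"ax":0,"ay":0,"az":0},
  {"gripper":0,"x":0,"y":0,"z":-120,"ax":0,"ay":0,"az":0},
  {"gripper":0,"x":0,"y":0,"z":-120,"ax":0,"ay":0,"az":0},
  {"gripper":0,"x":0,"y":0,"z":-120,"ax":0,"ay":0,"az":0},
])

```text
t: 5.02
tool_pos: [0.5017, 0.2844, 0.1763]
tcp_rot: [-0.208, 0.978, -0.0, -0.0]
force: [0.1, -0.2, -2.3]
width: 0.0198
grip_force: 60.1
```

```bash
python3 - <<'E'
from h import *
from scipy.spatial.transform import Rotation as R
st=sensors.observe(); T=R.from_quat(st["tcp_rot"]); print(st["tool_pos"],st["joint_positions"])
out=[]
for n in ["scene","side"]:
    s=snapshot(n); P=cloud(s)
    for r in nets.outline_of(s,"scoop")[:1]:
        q=P[r["mask"]&(s["depth"]>0)]; L=T.inv().apply(q-st["tool_pos"])*1000
        L=L[(abs(L[:,1])<45)&(L[:,0]<30)&(L[:,0]>-140)]
        print(n,"scoop tool-frame",r["p"],np.percentile(L,1,0).round(1),np.percentile(L,99,0).round(1))
    for r in nets.outline_of(s,"ball_a_center")[:3]:
        q=P[r["mask"]&(s["depth"]>0)]; print("ball",r["p"],r["xy"],T.inv().apply(np.median(q,0)-st["tool_pos"])*1000)
    out.append(s["pixels"][::1])
a=out[0]; b=out[1]
cv2.imwrite("pics/l.png",np.hstack([cv2.resize(a[200:480,340:640],(390,364)),cv2.resize(b[20:240,180:420],(397,364))])[:,:,::-1])
E
```

```text
[0.50171915 0.2844092  0.17627949] [ 3.22042067e-01  5.32171331e-01  1.61037794e+00 -3.30373173e-05
  9.99288433e-01 -1.66800441e+00]
scene scoop tool-frame 0.86 [-106.3  -28.3  -39.9] [ 3.1 27.3 56.5]
ball 0.5 [511.7, 355.4] [-40.32539651 -12.90112737  41.11735996]
side scoop tool-frame 0.61 [-104.6  -30.1  -34.8] [12.7 28.  55.7]
```

View pics/l.png

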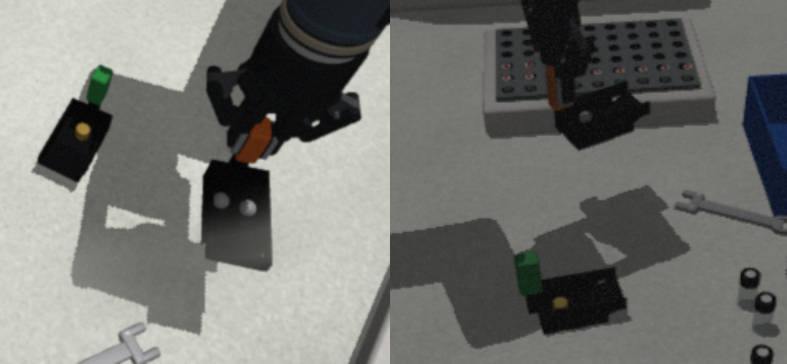

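Both balls sit in the scoop, which hangs level. In the composite the balls are at (221,200) and (248,207). I'll carry it level across to the jar.

Emit:
jog_arm([
  {"gripper":0,"x":3.8,"y":-6.3,"z":0,"ax":0,"ay":0,"az":0.4},
  {"gripper":0,"x":11.3,"y":-19,"z":0,"ax":0,"ay":0,"az":1.1},
  {"gripper":0,"x":22.6,"y":-38,"z":0,"ax":0,"ay":0,"az":2.25},
  {"gripper":0,"x":37.7,"y":-63.3,"z":0,"ax":0,"ay":0,"az":3.75},
  {"gripper":0,"x":52.8,"y":-88.6,"z":0,"ax":0,"ay":0,"az":5.25},
  {"gripper":0,"x":67.9,"y":-113.9,"z":0,"ax":0,"ay":0,"az":6.75},
  {"gripper":0,"x":82.9,"y":-139.2,"z":0,"ax":0,"ay":0,"az":8.25},
  {"gripper":0,"x":98,"y":-164.5,"z":0,"ax":0,"ay":0,"az":9.75},
  {"gripper":0,"x":113.1,"y":-189.8,"z":0,"ax":0,"ay":0,"az":11.25},
  {"gripper":0,"x":128.2,"y":-215.2,"z":0,"ax":0,"ay":0,"az":12.75},
  {"gripper":0,"x":143.3,"y":-240.5,"z":0,"ax":0,"ay":0,"az":14.25},
  {"gripper":0,"x":158.3,"y":-265.8,"z":0,"ax":0,"ay":0,"az":15.75},
  {"gripper":0,"x":173.4,"y":-291.1,"z":0,"ax":0,"ay":0,"az":17.25},
  {"gripper":0,"x":188.5,"y":-316.4,"z":0,"ax":0,"ay":0,"az":18.75},
  {"gripper":0,"x":203.6,"y":-341.7,"z":0,"ax":0,"ay":0,"az":20.25},
  {"gripper":0,"x":218.7,"y":-367,"z":0,"ax":0,"ay":0,"az":21.75},
  {"gripper":0,"x":230,"y":-386,"z":0,"ax":0,"ay":0,"az":22.9},
  {"gripper":0,"x":237.5,"y":-398.7,"z":0,"ax":0,"ay":0,"az":23.6},
  {"gripper":0,"x":241.3,"y":-405,"z":0,"ax":0,"ay":0,"az":24},
  {"gripper":0,"x":241.3,"y":-405,"z":0,"ax":0,"ay":0,"az":24},
])

```text
t: 6.98
tool_pos: [0.4457, -0.1856, 0.1764]
tcp_rot: [0.001, 1.0, -0.0, 0.0]
force: [0.8, -0.8, -1.6]
width: 0.0191
grip_force: 60.2
```

Emit:
jog_arm([
  {"gripper":0,"x":0,"y":0,"z":0,"ax":0,"ay":0,"az":0},
  {"gripper":0,"x":0,"y":0,"z":3,"ax":0,"ay":0,"az":0},
  {"gripper":0,"x":0,"y":0,"z":8,"ax":0,"ay":0,"az":0},
  {"gripper":0,"x":0,"y":0,"z":16,"ax":0,"ay":0,"az":0},
  {"gripper":0,"x":0,"y":0,"z":24,"ax":0,"ay":0,"az":0},
  {"gripper":0,"x":0,"y":0,"z":32,"ax":0,"ay":0,"az":0},
  {"gripper":0,"x":0,"y":0,"z":40,"ax":0,"ay":0,"az":0},
  {"gripper":0,"x":0,"y":0,"z":46,"ax":0,"ay":0,"az":0},
  {"gripper":0,"x":0,"y":0,"z":50,"ax":0,"ay":0,"az":0},
  {"gripper":0,"x":0,"y":0,"z":50,"ax":0,"ay":0,"az":0},
  {"gripper":0,"x":0,"y":0,"z":50,"ax":0,"ay":0,"az":0},
])

```text
t: 7.9
tool_pos: [0.4463, -0.1836, 0.126]
tcp_rot: [-0.0, 1.0, 0.0, -0.0]
force: [0.6, -0.3, -1.9]
width: 0.0195
grip_force: 60.2
```

```bash
python3 - <<'E'
from h import *
from scipy.spatial.transform import Rotation as R
st=sensors.observe(); T=R.from_quat(st["tcp_rot"]); print(st["t"],st["tool_pos"],st["tcp_rot"],st["joint_positions"])
out=[]
for n in ["scene","side"]:
    s=snapshot(n); P=cloud(s)
    for r in nets.outline_of(s,"scoop")[:2]:
        q=P[r["mask"]&(s["depth"]>0)]; L=T.inv().apply(q-st["tool_pos"])*1000
        L=L[(abs(L[:,1])<45)&(L[:,0]<30)&(L[:,0]>-140)]
        if len(L)>20: print(n,"scoop tool-frame",r["p"],np.percentile(L,1,0).round(1),np.percentile(L,99,0).round(1))
    for r in nets.outline_of(s,"ball_a_center")[:3]:
        q=P[r["mask"]&(s["depth"]>0)]; print("ball",r["p"],r["xy"],T.inv().apply(np.median(q,0)-st["tool_pos"])*1000)
    out.append(s["pixels"])
a,b=out
cv2.imwrite("pics/p.png",np.hstack([cv2.resize(a[120:320,140:380],(390,325)),cv2.resize(b[210:410,220:460],(390,325))])[:,:,::-1])
E
```

```text
7.9 [ 0.44628056 -0.18361084  0.12597473] [-1.63077410e-04  9.99999926e-01  2.04215459e-04 -2.83125186e-04] [-6.22411151e-01  5.09928984e-01  1.88353068e+00  2.35682374e-06
  7.48831165e-01 -2.19353536e+00]
ball 0.39 [256.7, 191.9] [-52.13897377 -13.34752347  41.04380533]
side scoop tool-frame 0.97 [-105.6  -27.8   16.7] [ 1.9 28.7 57. ]
```

View pics/p.png

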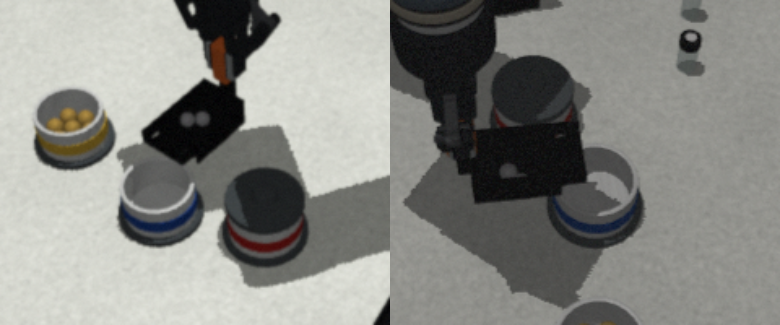

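The scoop is level with both balls inside, at (187,119) and (203,118) in the left half. The lip points at the blue jar and clears the red one. Before tipping I'll check the wrist joint ranges with a fitted kinematic model.

```bash
cat > ik.py <<'E'
import numpy as np
from scipy.optimize import least_squares
from scipy.spatial.transform import Rotation as R
D=[([1.0035,.5285,1.4339,0,1.18138,-.1785],[.2365,.5778,.2303]),([.32486,.55446,1.61798,0,.96884,-1.6675],[.50286,.28651,.16164]),
([.32204,.53217,1.61038,0,.99929,-1.668],[.50172,.28441,.17628]),([-.62241,.50993,1.88353,0,.74883,-2.19354],[.44628,-.18361,.12597])]
def fk(q,p,d,s4=1):
    L0,L1,L2,h,e=p; a=q[1];b=q[1]+q[2]
    w=R.from_euler('z',q[0]).apply([L0+L1*np.sin(a)+L2*np.sin(b),e,h+d+L1*np.cos(a)+L2*np.cos(b)])
    r=R.from_euler('z',q[0])*R.from_euler('y',b)*R.from_euler('z',s4*q[3])*R.from_euler('y',q[4])*R.from_euler('z',q[5]+np.pi/2)
    return w+d*r.apply([0,0,1]),r
f=lambda p:np.r_[np.concatenate([fk(q,p,.2)[0]-x for q,x in D]),.001*(p[0])]
P0=least_squares(f,[0,.4,.4,.1,.11]).x
if __name__=="__main__":
    print(P0,np.abs(f(P0)).max())
    lo=np.array([-3.08,-.75,.22,-1.43,0,-2.85]);hi=np.array([3.08,2.2,2.44,4.57,2.65,2.85])
    lip0=np.array([.551,-.1836,.075])
    for s4 in(1,-1):
     for d in(.15,.3):
      for hd in(0,-10,15):
        q=np.array(D[3][0])
        for th in range(0,56,5):
            r=R.from_euler('z',hd,degrees=True)*R.from_euler('y',th,degrees=True)*R.from_matrix(np.diag([-1,1,-1.]))
            lip=np.array([.566,-.1836,.075])-.015*np.array([np.cos(np.radians(hd)),np.sin(np.radians(hd)),0])
            tcp=lip-r.apply([-.105,0,.034])
            g=lambda q:np.r_[10*(fk(q,P0,d,s4)[0]-tcp),(r.inv()*fk(q,P0,d,s4)[1]).as_rotvec()]
            o=least_squares(g,np.clip(q,lo+.01,hi-.01),bounds=(lo,hi)); q=o.x
            if th in(0,25,40,55): print(s4,d,hd,th,q.round(2),"err",np.abs(o.fun).max().round(4))
E
python3 ik.py
```

```text
[-0.29785202  1.05848239  0.38691651 -0.52402017  0.11101154] 0.01798259598680696
1 0.15 0 0 [-0.62  0.51  1.92 -0.    0.71 -2.19] err 0.0
1 0.15 0 25 [-0.53  0.55  1.71 -0.22  1.28 -1.99] err 0.0
1 0.15 0 40 [-0.48  0.59  1.59 -0.3   1.6  -1.96] err 0.0
1 0.15 0 55 [-0.45  0.64  1.51 -0.38  1.89 -1.96] err 0.0
1 0.15 -10 0 [-0.58  0.5   1.93  0.    0.71 -1.98] err 0.0
1 0.15 -10 25 [-0.52  0.55  1.71 -0.15  1.3  -1.85] err 0.0
1 0.15 -10 40 [-0.49  0.59  1.59 -0.2   1.63 -1.83] err 0.0
1 0.15 -10 55 [-0.46  0.64  1.5  -0.25  1.93 -1.83] err 0.0
1 0.15 15 0 [-0.67  0.52  1.89 -0.    0.74 -2.5 ] err 0.0
1 0.15 15 25 [-0.54  0.55  1.7  -0.33  1.23 -2.21] err 0.0
1 0.15 15 40 [-0.48  0.59  1.6  -0.45  1.52 -2.15] err 0.0
1 0.15 15 55 [-0.42  0.63  1.52 -0.56  1.79 -2.14] err 0.0
1 0.3 0 0 [-0.62  0.51  1.92 -0.    0.71 -2.19] err 0.0
1 0.3 0 25 [-0.48  0.6   1.6  -0.2   1.34 -1.96] err 0.0
1 0.3 0 40 [-0.42  0.68  1.43 -0.27  1.68 -1.93] err 0.0
1 0.3 0 55 [-0.38  0.77  1.3  -0.34  1.98 -1.93] err 0.0
1 0.3 -10 0 [-0.58  0.5   1.93 -0.    0.71 -1.98] err 0.0
1 0.3 -10 25 [-0.49  0.6   1
[... 1101 characters left out ...]
.3 0 0 [-0.62  0.51  1.92  0.    0.71 -2.19] err 0.0
-1 0.3 0 25 [-0.48  0.6   1.6   0.2   1.34 -1.96] err 0.0
-1 0.3 0 40 [-0.42  0.68  1.43  0.27  1.68 -1.93] err 0.0
-1 0.3 0 55 [-0.38  0.77  1.3   0.34  1.98 -1.93] err 0.0
-1 0.3 -10 0 [-0.58  0.5   1.93 -0.    0.71 -1.98] err 0.0
-1 0.3 -10 25 [-0.49  0.6   1.59  0.13  1.37 -1.83] err 0.0
-1 0.3 -10 40 [-0.45  0.69  1.42  0.18  1.71 -1.81] err 0.0
-1 0.3 -10 55 [-0.42  0.77  1.28  0.22  2.02 -1.81] err 0.0
-1 0.3 15 0 [-0.67  0.52  1.89  0.    0.74 -2.5 ] err 0.0
-1 0.3 15 25 [-0.47  0.6   1.6   0.3   1.29 -2.16] err 0.0
-1 0.3 15 40 [-0.38  0.67  1.46  0.4   1.6  -2.1 ] err 0.0
-1 0.3 15 55 [-0.32  0.75  1.34  0.49  1.88 -2.09] err 0.0
```

Emit:
jog_arm([
  {"gripper":0,"x":0,"y":0,"z":4,"ax":0,"ay":0,"az":0},
  {"gripper":0,"x":0,"y":0,"z":9,"ax":0,"ay":0,"az":0},
  {"gripper":0,"x":0,"y":0,"z":14,"ax":0,"ay":0,"az":0},
  {"gripper":0,"x":0,"y":0,"z":17,"ax":0,"ay":0,"az":0},
  {"gripper":0,"x":0,"y":0,"z":17,"ax":0,"ay":0,"az":0},
  {"gripper":0,"x":0,"y":0,"z":17,"ax":0,"ay":0,"az":0},
  {"gripper":0,"x":0,"y":0,"z":17,"ax":0,"ay":0,"az":0},
])

```text
t: 8.78
tool_pos: [0.4464, -0.1837, 0.1092]
tcp_rot: [-0.0, 1.0, 0.0, -0.0]
force: [0.3, 0.5, -2.5]
width: 0.0196
grip_force: 60.2
```

```bash
python3 - <<'E'
from h import *
from scipy.spatial.transform import Rotation as R
st=sensors.observe(); T=R.from_quat(st["tcp_rot"]); print("lip",st["tool_pos"]+T.apply([-.105,0,.034]))
s=snapshot("side"); P=cloud(s)
for r in nets.outline_of(s,"ball_a_center")[:3]: print("ball",r["p"],T.inv().apply(np.median(P[r["mask"]&(s["depth"]>0)],0)-st["tool_pos"])*1000)
p=np.array([-105,0,34.])
def tab(th0,ths):
    for t in ths: print(t-th0,(p-R.from_euler('y',t-th0,degrees=True).apply(p)).round(1)[[0,2]],end=" | ")
    print()
tab(0,np.r_[np.arange(2,21,2),np.arange(21.5,36,1.5)]); tab(35,np.arange(36.5,57,1.5))
E
```

```text
lip [ 0.55140736 -0.1836017   0.07520311]
2.0 [-1.3 -3.6] | 4.0 [-2.6 -7.2] | 6.0 [ -4.1 -10.8] | 8.0 [ -5.8 -14.3] | 10.0 [ -7.5 -17.7] | 12.0 [ -9.4 -21.1] | 14.0 [-11.3 -24.4] | 16.0 [-13.4 -27.6] | 18.0 [-15.6 -30.8] | 20.0 [-18.  -33.9] | 21.5 [-19.8 -36.1] | 23.0 [-21.6 -38.3] | 24.5 [-23.6 -40.5] | 26.0 [-25.5 -42.6] | 27.5 [-27.6 -44.6] | 29.0 [-29.6 -46.6] | 30.5 [-31.8 -48.6] | 32.0 [-34.  -50.5] | 33.5 [-36.2 -52.3] | 35.0 [-38.5 -54.1] | 
1.5 [-0.9 -2.7] | 3.0 [-1.9 -5.4] | 4.5 [-3.  -8.1] | 6.0 [ -4.1 -10.8] | 7.5 [ -5.3 -13.4] | 9.0 [ -6.6 -16. ] | 10.5 [ -8.  -18.6] | 12.0 [ -9.4 -21.1] | 13.5 [-10.8 -23.6] | 15.0 [-12.4 -26. ] | 16.5 [-14.  -28.4] | 18.0 [-15.6 -30.8] | 19.5 [-17.4 -33.1] | 21.0 [-19.2 -35.4] |
```

Emit:
jog_arm([
  {"gripper":0,"x":-1.3,"y":0,"z":-3.6,"ax":0,"ay":2,"az":0},
  {"gripper":0,"x":-2.6,"y":0,"z":-7.2,"ax":0,"ay":4,"az":0},
  {"gripper":0,"x":-4.1,"y":0,"z":-10.8,"ax":0,"ay":6,"az":0},
  {"gripper":0,"x":-5.8,"y":0,"z":-14.3,"ax":0,"ay":8,"az":0},
  {"gripper":0,"x":-7.5,"y":0,"z":-17.7,"ax":0,"ay":10,"az":0},
  {"gripper":0,"x":-9.4,"y":0,"z":-21.1,"ax":0,"ay":12,"az":0},
  {"gripper":0,"x":-11.3,"y":0,"z":-24.4,"ax":0,"ay":14,"az":0},
  {"gripper":0,"x":-13.4,"y":0,"z":-27.6,"ax":0,"ay":16,"az":0},
  {"gripper":0,"x":-15.6,"y":0,"z":-30.8,"ax":0,"ay":18,"az":0},
  {"gripper":0,"x":-18,"y":0,"z":-33.9,"ax":0,"ay":20,"az":0},
  {"gripper":0,"x":-19.8,"y":0,"z":-36.1,"ax":0,"ay":21.5,"az":0},
  {"gripper":0,"x":-21.6,"y":0,"z":-38.3,"ax":0,"ay":23,"az":0},
  {"gripper":0,"x":-23.6,"y":0,"z":-40.5,"ax":0,"ay":24.5,"az":0},
  {"gripper":0,"x":-25.5,"y":0,"z":-42.6,"ax":0,"ay":26,"az":0},
  {"gripper":0,"x":-27.6,"y":0,"z":-44.6,"ax":0,"ay":27.5,"az":0},
  {"gripper":0,"x":-29.6,"y":0,"z":-46.6,"ax":0,"ay":29,"az":0},
  {"gripper":0,"x":-31.8,"y":0,"z":-48.6,"ax":0,"ay":30.5,"az":0},
  {"gripper":0,"x":-34,"y":0,"z":-50.5,"ax":0,"ay":32,"az":0},
  {"gripper":0,"x":-36.2,"y":0,"z":-52.3,"ax":0,"ay":33.5,"az":0},
  {"gripper":0,"x":-38.5,"y":0,"z":-54.1,"ax":0,"ay":35,"az":0},
])

```text
t: 10.55
tool_pos: [0.4854, -0.1836, 0.1634]
tcp_rot: [-0.0, 0.954, -0.0, -0.301]
force: [-0.8, -0.5, -1.8]
width: 0.0194
grip_force: 60.2
```

Emit:
jog_arm([
  {"gripper":0,"x":-0.9,"y":0,"z":-2.7,"ax":0,"ay":1.5,"az":0},
  {"gripper":0,"x":-1.9,"y":0,"z":-5.4,"ax":0,"ay":3,"az":0},
  {"gripper":0,"x":-3,"y":0,"z":-8.1,"ax":0,"ay":4.5,"az":0},
  {"gripper":0,"x":-4.1,"y":0,"z":-10.8,"ax":0,"ay":6,"az":0},
  {"gripper":0,"x":-5.3,"y":0,"z":-13.4,"ax":0,"ay":7.5,"az":0},
  {"gripper":0,"x":-6.6,"y":0,"z":-16,"ax":0,"ay":9,"az":0},
  {"gripper":0,"x":-8,"y":0,"z":-18.6,"ax":0,"ay":10.5,"az":0},
  {"gripper":0,"x":-9.4,"y":0,"z":-21.1,"ax":0,"ay":12,"az":0},
  {"gripper":0,"x":-10.8,"y":0,"z":-23.6,"ax":0,"ay":13.5,"az":0},
  {"gripper":0,"x":-12.4,"y":0,"z":-26,"ax":0,"ay":15,"az":0},
  {"gripper":0,"x":-14,"y":0,"z":-28.4,"ax":0,"ay":16.5,"az":0},
  {"gripper":0,"x":-15.6,"y":0,"z":-30.8,"ax":0,"ay":18,"az":0},
  {"gripper":0,"x":-17.4,"y":0,"z":-33.1,"ax":0,"ay":19.5,"az":0},
  {"gripper":0,"x":-19.2,"y":0,"z":-35.4,"ax":0,"ay":21,"az":0},
  {"gripper":0,"x":-19.2,"y":0,"z":-35.4,"ax":0,"ay":21,"az":0},
  {"gripper":0,"x":-19.2,"y":0,"z":-35.4,"ax":0,"ay":21,"az":0},
  {"gripper":0,"x":-19.2,"y":0,"z":-35.4,"ax":0,"ay":21,"az":0},
  {"gripper":0,"x":-19.2,"y":0,"z":-35.4,"ax":0,"ay":21,"az":0},
])

```text
t: 12.05
tool_pos: [0.5208, -0.1837, 0.1816]
tcp_rot: [-0.0, 0.883, -0.0, -0.469]
force: [-0.1, -0.0, -1.9]
width: 0.0196
grip_force: 60.4
```

```bash
python3 - <<'E'
from h import *
from scipy.spatial.transform import Rotation as R
st=sensors.observe(); T=R.from_quat(st["tcp_rot"]); print(st["t"],st["tool_pos"],T.as_matrix()[:,2],"lip",st["tool_pos"]+T.apply([-.105,0,.034]),st["joint_positions"].round(2),st["force"])
out=[]
for n in ["scene","side"]:
    s=snapshot(n); P=cloud(s)
    for r in nets.outline_of(s,"ball_a_center")[:3]: print(n,"ball",r["p"],r["xy"],np.median(P[r["mask"]&(s["depth"]>0)],0))
    out.append(s["pixels"])
a,b=out
cv2.imwrite("pics/q.png",np.hstack([cv2.resize(a[120:320,140:380],(390,325)),cv2.resize(b[210:410,220:460],(390,325))])[:,:,::-1])
E
```

```text
12.05 [ 0.52079917 -0.18365882  0.1816302 ] [-8.28512312e-01 -3.20666091e-04 -5.59970754e-01] lip [ 0.55142668 -0.18365347  0.07559739] [-0.38  0.94  1.07 -0.35  2.04 -1.95] [-0.08228547 -0.03988782 -1.8729923 ]
scene ball 0.25 [252.7, 193.6] [ 0.51868432 -0.17986134  0.10915478]
```

View pics/q.png

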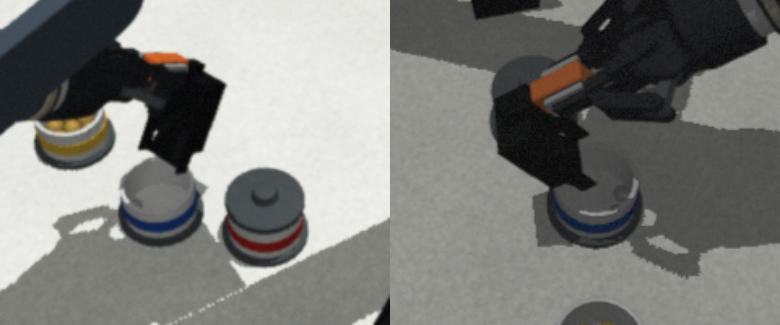

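```bash
python3 - <<'E'
from h import *
out=[]
for n,(v,u) in dict(scene=(150,210),side=(250,270)).items():
    s=snapshot(n); c=s["pixels"][v:v+100,u-10:u+110]; c=(255*(c/255.)**.45).astype(np.uint8); out.append(cv2.resize(c,(396,330),interpolation=cv2.INTER_CUBIC))
cv2.imwrite("pics/q2.png",np.hstack(out)[:,:,::-1])
E
```

```text
(no output)
```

View pics/q2.png

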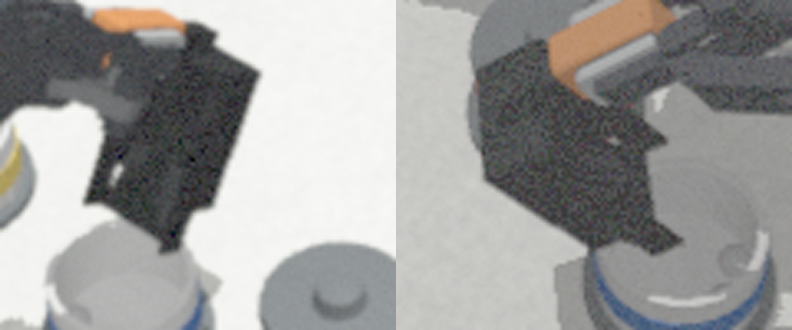

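Both halves show an empty tilted scoop, and at least one ball in the jar (right half, about (735,258)). I'll level the scoop in place, then lift and look again.

Emit:
jog_arm([
  {"gripper":0,"x":2.1,"y":0,"z":7.4,"ax":0,"ay":-4,"az":0},
  {"gripper":0,"x":3.7,"y":0,"z":14.9,"ax":0,"ay":-8,"az":0},
  {"gripper":0,"x":4.8,"y":0,"z":22.6,"ax":0,"ay":-12,"az":0},
  {"gripper":0,"x":5.3,"y":0,"z":30.3,"ax":0,"ay":-16,"az":0},
  {"gripper":0,"x":5.3,"y":0,"z":38,"ax":0,"ay":-20,"az":0},
  {"gripper":0,"x":4.7,"y":0,"z":45.6,"ax":0,"ay":-24,"az":0},
  {"gripper":0,"x":3.7,"y":0,"z":53.3,"ax":0,"ay":-28,"az":0},
  {"gripper":0,"x":2.1,"y":0,"z":60.8,"ax":0,"ay":-32,"az":0},
  {"gripper":0,"x":-0.1,"y":0,"z":68.2,"ax":0,"ay":-36,"az":0},
  {"gripper":0,"x":-2.7,"y":0,"z":75.5,"ax":0,"ay":-40,"az":0},
  {"gripper":0,"x":-5.9,"y":0,"z":82.5,"ax":0,"ay":-44,"az":0},
  {"gripper":0,"x":-9.5,"y":0,"z":89.3,"ax":0,"ay":-48,"az":0},
  {"gripper":0,"x":-13.6,"y":0,"z":95.8,"ax":0,"ay":-52,"az":0},
  {"gripper":0,"x":-18.1,"y":0,"z":102,"ax":0,"ay":-56,"az":0},
  {"gripper":0,"x":-18.1,"y":0,"z":102,"ax":0,"ay":-56,"az":0},
  {"gripper":0,"x":-18.1,"y":0,"z":102,"ax":0,"ay":-56,"az":0},
])

```text
t: 13.68
tool_pos: [0.4453, -0.1835, 0.1095]
tcp_rot: [0.0, 1.0, 0.001, -0.001]
force: [1.7, 0.7, -2.0]
width: 0.0196
grip_force: 60.2
```

Emit:
jog_arm([
  {"gripper":0,"x":0,"y":0,"z":-10,"ax":0,"ay":0,"az":0},
  {"gripper":0,"x":0,"y":0,"z":-25,"ax":0,"ay":0,"az":0},
  {"gripper":0,"x":0,"y":0,"z":-40,"ax":0,"ay":0,"az":0},
  {"gripper":0,"x":0,"y":5,"z":-55,"ax":0,"ay":0,"az":0},
  {"gripper":0,"x":0,"y":20,"z":-65,"ax":0,"ay":0,"az":0},
  {"gripper":0,"x":0,"y":45,"z":-70,"ax":0,"ay":0,"az":0},
  {"gripper":0,"x":0,"y":75,"z":-70,"ax":0,"ay":0,"az":0},
  {"gripper":0,"x":0,"y":105,"z":-70,"ax":0,"ay":0,"az":0},
  {"gripper":0,"x":0,"y":135,"z":-70,"ax":0,"ay":0,"az":0},
  {"gripper":0,"x":0,"y":165,"z":-70,"ax":0,"ay":0,"az":0},
  {"gripper":0,"x":0,"y":190,"z":-70,"ax":0,"ay":0,"az":0},
  {"gripper":0,"x":0,"y":200,"z":-70,"ax":0,"ay":0,"az":0},
  {"gripper":0,"x":0,"y":200,"z":-70,"ax":0,"ay":0,"az":0},
])

```text
t: 14.77
tool_pos: [0.4472, 0.0182, 0.18]
tcp_rot: [-0.002, 1.0, -0.0, 0.0]
force: [-0.0, 0.4, -0.4]
width: 0.0194
grip_force: 60.3
```

```bash
python3 - <<'E'
from h import *
st=sensors.observe(); print(st["t"],st["tool_pos"],st["tcp_rot"].round(3),st["joint_positions"].round(2))
out=[]
for n,(v,u,h,w) in dict(scene=(130,140,240,300),side=(290,310,80,100)).items():
    s=snapshot(n); P=cloud(s)
    for r in nets.outline_of(s,"ball_a_center")[:4]: print(n,"ball",r["p"],r["xy"],np.median(P[r["mask"]&(s["depth"]>0)],0))
    out.append(cv2.resize(s["pixels"][v:v+h,u:u+w],(396,330)))
cv2.imwrite("pics/r.png",np.hstack(out)[:,:,::-1])
E
```

```text
14.7667 [0.44720566 0.01823491 0.17995868] [-0.002  1.    -0.     0.   ] [-0.21  0.37  1.92 -0.    0.85 -1.78]
```

View pics/r.png

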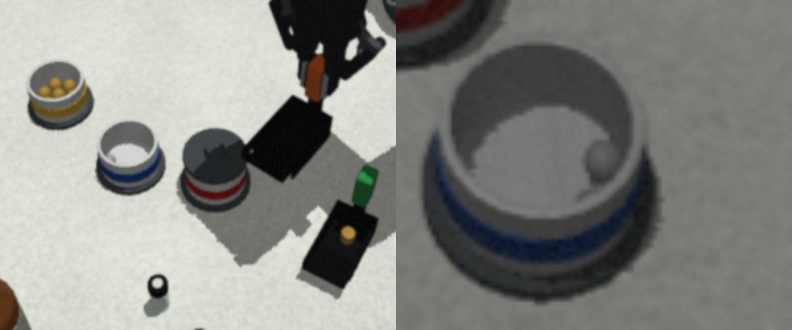

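The scoop is empty, and a ball shows in the blue jar at (602,160). The second is partly hidden by the near wall, around (590,195). I'll return the scoop to its original free patch.

Emit:
jog_arm([
  {"gripper":0,"x":-2,"y":10,"z":0,"ax":0,"ay":0,"az":-1},
  {"gripper":0,"x":-7,"y":34,"z":0,"ax":0,"ay":0,"az":-3},
  {"gripper":0,"x":-13,"y":63,"z":0,"ax":0,"ay":0,"az":-6},
  {"gripper":0,"x":-19,"y":93,"z":0,"ax":0,"ay":0,"az":-9},
  {"gripper":0,"x":-25,"y":123,"z":0,"ax":0,"ay":0,"az":-12},
  {"gripper":0,"x":-31,"y":153,"z":0,"ax":0,"ay":0,"az":-15},
  {"gripper":0,"x":-37,"y":183,"z":0,"ax":0,"ay":0,"az":-18},
  {"gripper":0,"x":-43,"y":213,"z":0,"ax":0,"ay":0,"az":-21},
  {"gripper":0,"x":-50,"y":240,"z":0,"ax":0,"ay":0,"az":-23},
  {"gripper":0,"x":-55,"y":260,"z":0,"ax":0,"ay":0,"az":-24},
  {"gripper":0,"x":-55,"y":266,"z":0,"ax":0,"ay":0,"az":-24},
  {"gripper":0,"x":-55,"y":266,"z":0,"ax":0,"ay":0,"az":-24},
  {"gripper":0,"x":-55,"y":266,"z":20,"ax":0,"ay":0,"az":-24},
  {"gripper":0,"x":-55,"y":266,"z":45,"ax":0,"ay":0,"az":-24},
  {"gripper":0,"x":-55,"y":266,"z":70,"ax":0,"ay":0,"az":-24},
  {"gripper":0,"x":-55,"y":266,"z":90,"ax":0,"ay":0,"az":-24},
  {"gripper":0,"x":-55,"y":266,"z":100,"ax":0,"ay":0,"az":-24},
  {"gripper":0,"x":-55,"y":266,"z":105,"ax":0,"ay":0,"az":-24},
  {"gripper":0,"x":-55,"y":266,"z":108,"ax":0,"ay":0,"az":-24},
  {"gripper":0,"x":-55,"y":266,"z":108,"ax":0,"ay":0,"az":-24},
])

```text
t: 16.63
tool_pos: [0.5017, 0.2819, 0.0716]
tcp_rot: [-0.208, 0.978, -0.0, 0.0]
force: [-0.1, 0.2, -0.8]
width: 0.0195
grip_force: 60.4
```

Emit:
jog_arm([
  {"gripper":0,"x":0,"y":0,"z":5,"ax":0,"ay":0,"az":0},
  {"gripper":0,"x":0,"y":0,"z":9,"ax":0,"ay":0,"az":0},
  {"gripper":0,"x":0,"y":0,"z":12,"ax":0,"ay":0,"az":0},
  {"gripper":0,"x":0,"y":0,"z":14,"ax":0,"ay":0,"az":0},
  {"gripper":0,"x":0,"y":0,"z":14,"ax":0,"ay":0,"az":0},
  {"gripper":0,"x":0,"y":0,"z":14,"ax":0,"ay":0,"az":0},
])

```text
t: 17.13
tool_pos: [0.5013, 0.2824, 0.0573]
tcp_rot: [-0.208, 0.978, -0.0, -0.0]
force: [0.2, 0.7, -1.6]
width: 0.0193
grip_force: 60.4
```

Emit:
jog_arm([
  {"gripper":0,"x":0,"y":0,"z":1,"ax":0,"ay":0,"az":0},
  {"gripper":0,"x":0,"y":0,"z":1,"ax":0,"ay":0,"az":0},
  {"gripper":0.3,"x":0,"y":0,"z":1,"ax":0,"ay":0,"az":0},
  {"gripper":0.5,"x":0,"y":0,"z":1,"ax":0,"ay":0,"az":0},
  {"gripper":0.7,"x":0,"y":0,"z":1,"ax":0,"ay":0,"az":0},
  {"gripper":1,"x":0,"y":0,"z":1,"ax":0,"ay":0,"az":0},
  {"gripper":1,"x":0,"y":0,"z":1,"ax":0,"ay":0,"az":0},
  {"gripper":1,"x":0,"y":0,"z":1,"ax":0,"ay":0,"az":0},
  {"gripper":1,"x":0,"y":0,"z":1,"ax":0,"ay":0,"az":0},
  {"gripper":1,"x":0,"y":0,"z":-10,"ax":0,"ay":0,"az":0},
  {"gripper":1,"x":0,"y":0,"z":-30,"ax":0,"ay":0,"az":0},
  {"gripper":1,"x":0,"y":0,"z":-60,"ax":0,"ay":0,"az":0},
  {"gripper":1,"x":0,"y":0,"z":-95,"ax":0,"ay":0,"az":0},
  {"gripper":1,"x":0,"y":0,"z":-130,"ax":0,"ay":0,"az":0},
  {"gripper":1,"x":0,"y":0,"z":-165,"ax":0,"ay":0,"az":0},
  {"gripper":1,"x":0,"y":0,"z":-180,"ax":0,"ay":0,"az":0},
  {"gripper":1,"x":0,"y":0,"z":-180,"ax":0,"ay":0,"az":0},
])

```text
t: 18.55
tool_pos: [0.5039, 0.2834, 0.2431]
tcp_rot: [-0.208, 0.978, 0.001, 0.005]
force: [0.7, 0.2, -0.7]
width: 0.0853
grip_force: 0.0
```

```bash
python3 - <<'E'
from h import *
st=sensors.observe(); print(st["t"],st["tool_pos"],st["force"])
out=[]
for n,(v,u,h,w) in dict(scene=(280,400,180,216),side=(290,310,80,100)).items():
    s=snapshot(n); P=cloud(s)
    for r in nets.outline_of(s,"scoop")[:1]:
        q=P[r["mask"]&(s["depth"]>0)]; print(n,r["p"],np.percentile(q,[1,99],axis=0).round(3))
    for r in nets.outline_of(s,"ball_a_center")[:4]: print(n,"ball",r["p"],r["xy"],np.median(P[r["mask"]&(s["depth"]>0)],0))
    # points inside the jar above its floor
    d=P[s["depth"]>0]; k=(np.hypot(d[:,0]-.566,d[:,1]+.1835)<.031)&(d[:,2]>.014)&(d[:,2]<.045); print("inside pts",k.sum(),d[k].round(3)[::max(1,k.sum()//25)].tolist())
    c=s["pixels"][v:v+h,u:u+w]; c=(255*(c/255.)**.6).astype(np.uint8); out.append(cv2.resize(c,(396,330)))
cv2.imwrite("pics/z.png",np.hstack(out)[:,:,::-1])
E
```

```text
18.55 [0.50391136 0.28340048 0.24308402] [ 0.74272214  0.19759475 -0.71288204]
scene 0.94 [[ 0.486  0.262 -0.   ]
 [ 0.606  0.345  0.097]]
inside pts 25 [[0.585, -0.206, 0.025], [0.584, -0.205, 0.024], [0.582, -0.205, 0.022], [0.581, -0.203, 0.023], [0.579, -0.202, 0.022], [0.586, -0.205, 0.023], [0.586, -0.202, 0.025], [0.585, -0.201, 0.025], [0.583, -0.201, 0.024], [0.583, -0.199, 0.025], [0.58, -0.199, 0.022], [0.587, -0.202, 0.023], [0.585, -0.201, 0.023], [0.584, -0.2, 0.023], [0.583, -0.199, 0.022], [0.581, -0.198, 0.022], [0.579, -0.199, 0.018], [0.587, -0.2, 0.023], [0.587, -0.197, 0.025], [0.584, -0.198, 0.021], [0.583, -0.196, 0.022], [0.581, -0.196, 0.02], [0.584, -0.198, 0.018], [0.584, -0.196, 0.019], [0.581, -0.197, 0.017]]
side 0.95 [[0.49  0.261 0.001]
 [0.603 0.348 0.096]]
inside pts 84 [[0.59, -0.178, 0.024], [0.595, -0.177, 0.021], [0.59, -0.179, 0.021], [0.594, -0.18, 0.022], [0.586, -0.181, 0.023], [0.591, -0.182, 0.024], [0.596, -0.181, 0.022], [0.588, -0.181, 0.02], [0.592, -0.183, 0.022], [0.585, -0.183, 0.02], [0.589, -0.184, 0.022], [0.594, -0.185, 0.023], [0.586, -0.185, 0.021], [0.59, -0.187, 0.023], [0.595, -0.187, 0.022], [0.586, -0.186, 0.019], [0.59, -0.189, 0.024], [0.595, -0.189, 0.022], [0.586, -0.187, 0.017], [0.59, -0.189, 0.02], [0.595, -0.189, 0.02], [0.587, -0.188, 0.017], [0.591, -0.19, 0.02], [0.589, -0.189, 0.014], [0.593, -0.191, 0.017], [0.584, -0.198, 0.023], [0.579, -0.198, 0.019], [0.583, -0.201, 0.023]]
```

View pics/z.png

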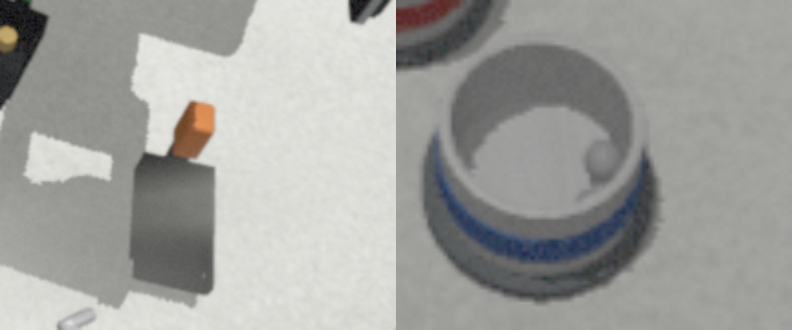

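The picture shows the empty scoop standing level and released on the bench. Depth puts two balls inside the jar, near (0.590,-0.184) and (0.583,-0.201), with their tops at about z 0.024. I'll hand it in.

```bash
python3 -c "
from h import *
print(order.job_done())"
```

```text
the job is handed in; nothing more can be done
None
```

The job is handed in at about 18.6 s of the 54 s allowed: both balls measure inside the blue-banded jar, and the empty scoop stands level and released at its original spot; the hand-in call returned no verdict.

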